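Set the board holder's gap with its thumbwheel

TASK

Get the circuit-board holder ready for the next board: with a fingertip, press lightly on top of its knurled thumbwheel and roll it until the moving jaw has closed in far enough that its pointer lines up with the gauge mark. Work the wheel only: do not push the jaw or the gauge tab directly, do not grip, lift or shove the holder, leave the things around it where they stand, and take the hand away at the end.

Things in the scene. Friction and masses are not known exactly. Their poses are not given: they have to be found in the camera images.
- board_holder: Dark foot plate 244 x 96 x 8 mm of a circuit-board holder (2.5 kg in all), loose on the bench. Origin on its underside below the wheel's axle; x along the plate from the wheel to the jaws (plate x = -50 to 195 mm), y across (gauge on the +y edge), z up. On it a grey sprung deck, top 28 mm above the bench, carries wheel, jaws and gauge. Fixed jaw 70 mm high at the far end, its face at x = 164 mm.
- wheel_top (a point): Highest point of the wheel's rim, 104 mm above the bench at rest; axes as the holder's (x = the way to roll the top of the wheel to close the gap, y along the axle). Under a fingertip the deck with the wheel gives straight down by up to 7 mm (about 2 N to start, then 0.7 N a mm), then it is hard. Aluminium cheeks 82 mm high flank the wheel (outer faces y = +-22, x = -30 to 30 mm).
- thumbwheel: Dark steel knurled wheel, 60 mm diameter, 20 mm wide; origin at its centre, 74 mm above the bench, y along its level axle. Pressing on top with 3 to 6 N and stroking along the holder's x rolls it by friction (1.2 N at the rim). It stays as left and rolls both ways. Its top rolled towards the jaws moves the jaw the same way, 1 mm per 6 mm of rim (5 mm per rad).
- jaw_carriage: The moving aluminium jaw, 24 x 56 mm, its top 72 mm above the bench, on two rods, driven by the wheel. Origin 16 mm above the bench, in the plane of its gripping face; axes as the holder's. It moves along x, towards the fixed jaw as the gap closes, with 32 mm of travel.
- pointer_tip (a point): Tip of the 4 mm wide dark steel pointer that sticks out of the moving jaw over the ruled gauge rail, 43 mm above the bench; axes as the holder's.
- gauge_tab: Small black tab, 14 x 10 mm, on the outer side of the gauge rail, at a place along x that differs from start to start; it keeps its place unless pushed.
- gauge_mark (a point): The end, next to the pointer, of the 4 mm wide raised aluminium line on the gauge tab: the gauge mark; axes as the holder's. At the start it lies 8 to 22 mm further along the holder's x than the pointer. Lined up: same x along the holder (in y they stay 2 mm apart).
- relay_box: Bystander: small cream box 36 x 52 x 22 mm; origin at the centre of its underside.
- battery_9v: Bystander: black block battery 51 x 27 x 18 mm; origin at the centre of its underside.
- valve_box: Bystander: tall pale box 40 x 40 x 75 mm; origin at the centre of its underside.

How it is judged (in metres and radians):
At the end, for the whole second after the job is handed in: The pointer is within 2 mm of the gauge mark along the holder, the wheel and jaw are at rest, and the holder and the three things beside it are within 20 mm of where they stood, upright (x of pointer_tip in the frame of gauge_mark between -0.002 and 0.002 m and linear speed of jaw_carriage below 0.003 m/s and angular speed of thumbwheel below 0.2 rad/s and distance of each of board_holder, relay_box, battery_9v, valve_box from where it was at the start of the episode below 0.02 m and angle between each of relay_box, battery_9v, valve_box's own z axis and vertical below 0.2 rad); the robot touches nothing.
It fails at once if the robot touches the moving jaw, its pointer or the gauge tab (contact force between any of the fingers, the arm and jaw_carriage above 0.5 N or contact force between any of the fingers, the arm and gauge_tab above 0.5 N).
It fails at once if the wheel is pressed hard (over 25 N) (contact force between the fingers and thumbwheel above 25 N).
It fails at once if the holder is lifted or tipped (height (world z) of board_holder above 0.008 m or angle between board_holder's own z axis and vertical above 0.1 rad).
It fails at once if the holder is shoved more than 20 mm (distance of board_holder from where it was at the start of the episode above 0.02 m).
It fails at once if the small box, the battery or the tall box is lifted or moved more than 20 mm (distance of any of relay_box, battery_9v, valve_box from where it was at the start of the episode above 0.02 m or height (world z) of any of relay_box, battery_9v, valve_box above 0.015 m).
It also fails if it takes over 64 s, if anything falls off the work surface, if the arm or the gripper's body presses on something with over 40 N, if the wrist force passes 120 N, or if a joint passes its speed limit or range.

ROBOT

A 6-joint arm with a two-finger parallel gripper is mounted at the origin on a cart in front of the work surface, level with it; the furniture and walls round the work are solid. World frame = base frame: x ahead of the robot, y to its left, z up, the work surface at z = 0. Lengths are in m, angles in degrees, forces in N, time in s.
With the tool pointing down it reaches from about 0.4 to 0.825 m from the base axis. Payload 7 kg.
Tool frame: the origin (TCP) lies between the finger pads; the fingertips stand 19 mm ahead of it and the grasp point (between the pads) is the TCP; z points along the fingers, y is the line along which they close (so a half turn about z gives the same grasp; the last joint's range is limited). The gripper opens to 88 mm and grips with 3 to 60 N. Pads are 19 mm wide; open, the fingers measure 130 mm over their backs; the gripper's body (78 mm by 193 mm) begins 47 mm behind the grasp point.
Start: joints at [86.408, 20.546, 0.682, 0, -70.136, -16.507], TCP at [0.232, 0.634, 0.246] pointing down, gripper open.
Joint ranges: [-176.03, 176.03], [-82.01, 121.73], [-58.28, 71.71], [-173.87, 95.51], [-174.79, -0.11], [-173.66, 173.66]. Speed limits (degrees/s): [136.94, 136.94, 172.46, 180, 180, 180].

INTERFACE

Orientations are given as [roll, pitch, yaw] about the fixed x, y, z axes, in that order (R = Rz(yaw) Ry(pitch) Rx(roll)).
In Python, from plant import get_obs, snapshot, close_job, spot_in, spot_point gives the robot as it stands.
- The arm moves only by the tool play_rows, never from a script. Its argument "plan" is a list of rows, each a list of 6 numbers: the shift along the tool's x, y, z in cm, then the turn, a rotation vector about the tool's x, y, z in degrees. A call has 1 to 20 rows; each row shifts and turns the commanded pose from where the row before left it, along the tool's axes as they then stand; what a row does not reach is not made up. A row lasts 1/12 s, in which the tool goes at most 41.7 mm and 7.16 degrees, less where a joint would pass 70% of its speed; a pose out of reach is approached as far as the arm can. A call is refused whole if a number of a shift passes 4.17 or a number of a turn 7.16, either way. A call with a gripper value outside its range is refused whole. "grip" is the finger opening in cm, from 0 to 8.76, set as the call begins (left out, the last holds). The fingers move at their own pace and stop on an object; the grip force is fixed at half the most. Time passes only in rows, so rows that do not move let the fingers close. It gives the time, the measured TCP pose, the force, the opening and the grip force at its end, in the units of the state.
- get_obs(): the state, without advancing time (a new reading comes with each control period).
- snapshot(name): name is "scene" or "top" or "wrist"; returns a dict with "frame" (384x512x3 uint8, red, green, blue), "fx", "fy", "cx", "cy" (pixels), "position" and "attitude" of the camera in the world. Camera axes: x right, y down, z forward; pixel columns grow to the right and rows downward; lengths in m; the calibration is good to about 2 mm. A picture is of the moment at which its call begins. There is no depth.
- close_job(): hands the job in; it is judged then, once.
Trained networks look in the newest picture that a camera, given by its name, has taken for a name from the list of things; names that differ only in an ending like _2 or _b are one class to them, and where a whole thing is asked for, a point or a joint stands for the part that bears it (a point fixed in the world has none). Each returns a list of dicts, best first, with "score" (0 to 1); they miss things now and then, are a little off and sometimes report something else, mostly with a low value. They report only what shows in the picture. A call takes as long as a camera call.
- spot_in(camera, thing): "position" ([x, y, z] in m, in world coordinates, good to about 4 mm: the middle of the surface that is visible of it).
- spot_point(camera, thing): "position" ([x, y, z] in m, in world coordinates, good to about 4 mm: a listed point, or the origin of a listed thing).
The state is a dict: "clock": time; "joint_pos": joint angles; "qvel": joint speeds; "tau": joint torques, N m; "tool_pos": TCP position; "orientation": TCP orientation; "force": force on the tool from outside, world axes, zero at the start; "moment": the same for the moment, N m; "opening": finger opening in m; "gripper_force": force on a finger pad.
Only numpy, scipy, OpenCV 4.12 (cv2) and the standard library are available. Lean on these libraries where they do the work, as an engineer would, in place of code of your own. Each camera call takes 0.05 s, during which the arm holds its last target. There are 200 camera calls.

## Working session

There is one attempt and no reset: what is moved stays moved. The work goes in short steps, Python scripts to look and compute and a tool call to move; the robot and the scene stay as the last step left them, time stands still between calls to the robot, and variables do not carry over. Pictures are saved under pics/ and viewed, at most 10 in all, crops included, and the job is handed in when it is done.

Besides the shell and the picture viewer there is one more tool, called after "Request:" by a JSON object that holds its "op" and its "data", one argument or row to a line. play_rows: Moves the arm, as the interface text tells. Its arguments: {"type":"object","properties":{"plan":{"type":"array","items":{"type":"array","items":{"type":"number"}}},"grip":{"type":"number"}},"required":["plan"]}

```bash
mkdir -p pics; ls; cat > h.py <<'E'
from plant import *
import numpy as np,cv2
def save(c,n):
    s=snapshot(c); cv2.imwrite(f'pics/{n}.png',s['frame'][...,::-1].copy()); return s
E
python3 - <<'E'
from h import *
o=get_obs(); print(o['clock'],o['tool_pos'],o['orientation'],o['force'],o['opening'])
for c in ['scene','top']:
    s=save(c,c); print(c,s['position'],s['attitude'],s['fx'])
    for t in ['board_holder','wheel_top','thumbwheel','jaw_carriage','pointer_tip','gauge_mark','relay_box','battery_9v','valve_box']:
        for r in spot_point(c,t)[:2]: print(t,np.round(r['position'],4),round(r['score'],2))
a=cv2.imread('pics/scene.png');b=cv2.imread('pics/top.png')
cv2.imwrite('pics/both.png',cv2.resize(np.vstack([a,b]),(450,600)) if 0 else np.hstack([cv2.resize(a,(400,300)),cv2.resize(b,(400,300))]))
E
```

```text
pics
0.0 [0.2318208  0.63345201 0.24461746] [ 1.79904112e+02 -8.39835639e-03 -2.01033345e+01] [-0.30028133 -0.10566506 -0.19093065] 0.08802015963307706
scene [ 0.00981526 -0.47010117  0.75878163] [-135.72808589    0.26605252  -51.71605951] 398.79290126702097
board_holder [ 0.4604 -0.213  -0.0056] 0.89
wheel_top [ 0.4618 -0.2099  0.1008] 0.93
thumbwheel [ 0.4607 -0.212   0.0734] 0.64
jaw_carriage [ 0.447  -0.0915  0.0179] 0.85
pointer_tip [ 0.4081 -0.1085  0.0417] 0.63
pointer_tip [ 0.4704 -0.3238  0.0015] 0.38
gauge_mark [ 0.4594 -0.2107  0.1033] 0.58
gauge_mark [ 0.3988 -0.0832  0.0448] 0.4
relay_box [ 0.4727 -0.3272  0.0011] 0.57
battery_9v [ 0.5501 -0.1285 -0.0017] 0.8
valve_box [ 0.5784 -0.2222 -0.0053] 0.95
top [ 0.42308459 -0.046978    0.96224819] [-174.13362226   -1.35736939  -88.78217952] 474.80450155573
board_holder [ 0.4598 -0.2121 -0.0032] 0.63
board_holder [ 0.4423 -0.0929  0.0136] 0.53
wheel_top [ 0.4592 -0.2134  0.1035] 0.86
thumbwheel [ 0.4582 -0.2143  0.0747] 0.76
thumbwheel [ 0.4436 -0.0949  0.0147] 0.71
jaw_carriage [ 0.442  -0.0909  0.0167] 0.68
pointer_tip [ 0.4077 -0.1045  0.0451] 0.9
gauge_mark [ 0.3981 -0.0818  0.0392] 0.53
gauge_mark [ 0.4602 -0.2158  0.0733] 0.3
relay_box [ 0.4727 -0.3224  0.0011] 0.58
valve_box [ 0.5778 -0.2198  0.0027] 0.98
```

View pics/top.png

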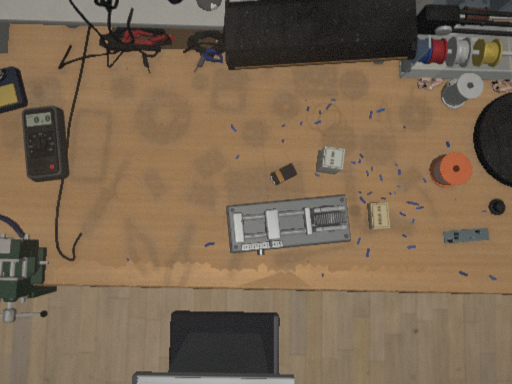

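View pics/scene.png

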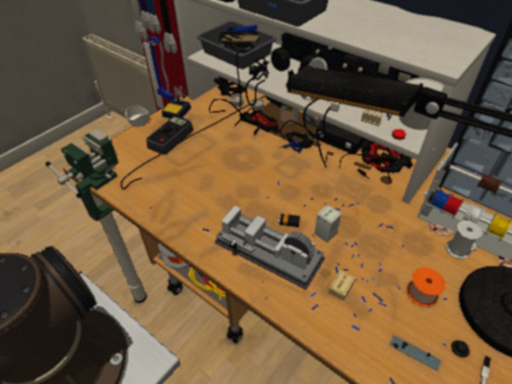

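The top view shows the holder at about px (228–350, 195–252). The wheel is on the right at (330,217), and the pointer and gauge are on the lower edge at about (260,245). Holder +x therefore points roughly along world +y, at a yaw of about 97°. I'll move above it with the fingers closed and look from the wrist camera.

Request:
{"op": "play_rows", "data": {
  "plan": [
    [0, 0, 0, 0, 0, -6.8],
    [0, 0, 0, 0, 0, -6.8],
    [0, 0, 0, 0, 0, -6.8],
    [0, 0, 0, 0, 0, -6.8],
    [1.8, 3.6, 0, 0, 0, 0],
    [1.8, 3.6, 0, 0, 0, 0],
    [1.8, 3.6, 0, 0, 0, 0],
    [1.8, 3.6, 0, 0, 0, 0],
    [1.8, 3.6, 0, 0, 0, 0],
    [1.8, 3.6, 0, 0, 0, 0],
    [1.8, 3.6, 0, 0, 0, 0],
    [1.8, 3.6, 0, 0, 0, 0],
    [1.8, 3.6, 0, 0, 0, 0],
    [1.8, 3.6, 0, 0, 0, 0]
  ],
  "grip": 0
}}

```text
clock: 2.17
tool_pos: [0.4558, 0.2972, 0.246]
orientation: [-180.0, -0.0, 7.1]
force: [1.4, -0.1, -0.8]
opening: 0.0025
gripper_force: 0.0
```

Request:
{"op": "play_rows", "data": {
  "plan": [
    [-0.5, 3.5, 0, 0, 0, 0],
    [-0.5, 3.5, 0, 0, 0, 0],
    [-0.5, 3.5, 0, 0, 0, 0],
    [-0.5, 3.5, 0, 0, 0, 0],
    [-0.5, 3.5, 0, 0, 0, 0],
    [-0.5, 3.5, 0, 0, 0, 0],
    [-0.5, 3.5, 0, 0, 0, 0],
    [-0.5, 3.5, 0, 0, 0, 0],
    [-0.5, 3.5, 0, 0, 0, 0],
    [-0.5, 3.5, 0, 0, 0, 0],
    [-0.5, 3.5, 0, 0, 0, 0],
    [-0.5, 3.5, 0, 0, 0, 0],
    [0, 0, 0, 0, 0, 0],
    [0, 0, 0, 0, 0, 0]
  ]
}}

```text
clock: 3.33
tool_pos: [0.4471, -0.127, 0.2456]
orientation: [180.0, 0.0, 6.9]
force: [0.2, -0.3, 0.5]
opening: 0.0003
gripper_force: 0.0
```

```bash
python3 - <<'E'
from h import *
o=get_obs(); print(o['clock'],o['tool_pos'],o['orientation'],o['force'],o['opening'],o['joint_pos'])
s=save('wrist','w1'); print(s['position'],s['attitude'],s['fx'])
for t in ['board_holder','wheel_top','jaw_carriage','pointer_tip','gauge_mark']:
    for r in spot_point('wrist',t)[:2]: print(t,np.round(r['position'],4),round(r['score'],2))
E
```

```text
3.3333 [ 0.44709406 -0.12703723  0.2455667 ] [1.79999262e+02 3.86346144e-04 6.87223160e+00] [ 0.17827718 -0.27944969  0.51197939] 0.0002658262023538103 [ 8.51055634e+00  2.99307789e-01 -2.46816980e+01  8.01611401e-04
 -6.50194015e+01  8.83613367e+01]
[ 0.51182148 -0.11914102  0.38529749] [ 1.65904694e+02 -2.84399452e-02 -8.31861575e+01] 302.0225844020983
board_holder [ 4.606e-01 -2.129e-01  3.000e-04] 0.67
wheel_top [ 0.4608 -0.2119  0.1028] 0.81
jaw_carriage [ 0.4445 -0.0938  0.0158] 0.68
pointer_tip [ 0.4057 -0.1051  0.0425] 0.75
```

View pics/w1.png

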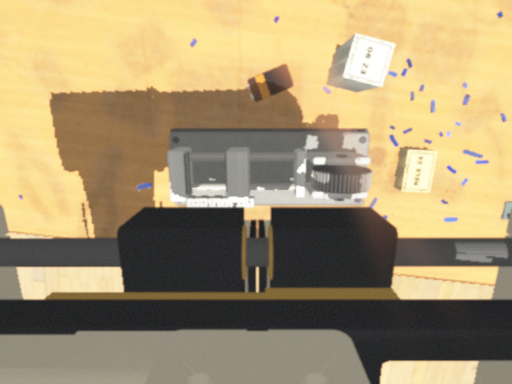

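The wrist view has the holder square in frame, with the wheel at (341,178), but the gripper hides the gauge. A half turn about the vertical puts the camera on the gauge side.

Request:
{"op": "play_rows", "data": {
  "plan": [
    [0, 0, 0, 0, 0, 7.15],
    [0, 0, 0, 0, 0, 7.15],
    [0, 0, 0, 0, 0, 7.15],
    [0, 0, 0, 0, 0, 7.15],
    [0, 0, 0, 0, 0, 7.15],
    [0, 0, 0, 0, 0, 7.15],
    [0, 0, 0, 0, 0, 7.15],
    [0, 0, 0, 0, 0, 7.15],
    [0, 0, 0, 0, 0, 7.15],
    [0, 0, 0, 0, 0, 7.15],
    [0, 0, 0, 0, 0, 7.15],
    [0, 0, 0, 0, 0, 7.15],
    [0, 0, 0, 0, 0, 7.15]
  ]
}}

```text
clock: 4.72
tool_pos: [0.4476, -0.1244, 0.2456]
orientation: [-180.0, 0.0, -86.1]
force: [0.3, -0.3, -0.2]
opening: 0.0005
gripper_force: 0.0
```

Request:
{"op": "play_rows", "data": {
  "plan": [
    [0, 0, 0, 0, 0, 7.15],
    [0, 0, 0, 0, 0, 7.15],
    [0, 0, 0, 0, 0, 7.15],
    [0, 0, 0, 0, 0, 7.15],
    [0, 0, 0, 0, 0, 7.15],
    [0, 0, 0, 0, 0, 7.15],
    [0, 0, 0, 0, 0, 7.15],
    [0, 0, 0, 0, 0, 7.15],
    [0, 0, 0, 0, 0, 7.15],
    [0, 0, 0, 0, 0, 7.15],
    [0, 0, 0, 0, 0, 7.15],
    [0, 0, 0, 0, 0, 7.15],
    [0, 0, 0, 0, 0, 0],
    [0, 0, 0, 0, 0, 0]
  ]
}}

```text
clock: 5.88
tool_pos: [0.4477, -0.1246, 0.2456]
orientation: [-180.0, 0.0, -171.3]
force: [-0.2, 0.3, -0.4]
opening: 0.0002
gripper_force: 0.0
```

```bash
python3 - <<'E'
from h import *
o=get_obs(); print(o['clock'],o['tool_pos'],o['orientation'],o['force'],o['joint_pos'])
s=save('wrist','w2'); print(s['position'],s['attitude'],s['fx'],s['cx'],s['cy'])
for t in ['board_holder','wheel_top','jaw_carriage','pointer_tip','gauge_mark']:
    for r in spot_point('wrist',t)[:2]: print(t,np.round(r['position'],4),round(r['score'],2))
E
```

```text
5.8833 [ 0.44765569 -0.12462224  0.24563516] [-1.79999955e+02  1.28317081e-02 -1.71341459e+02] [-0.17313835  0.29195847 -0.42457061] [ 8.82169779e+00  2.76758759e-01 -2.46947824e+01  8.97348152e-05
 -6.50156273e+01 -9.01631951e+01]
[ 0.38324004 -0.13433864  0.38535345] [1.65880638e+02 2.79523379e-02 9.86044927e+01] 302.0225844020983 256.9354095669469 191.70856828767378
board_holder [ 4.590e-01 -2.135e-01  4.000e-04] 0.94
board_holder [ 0.4585 -0.2108  0.1024] 0.5
wheel_top [ 0.4581 -0.212   0.1055] 0.92
jaw_carriage [ 0.4434 -0.098   0.0146] 0.85
pointer_tip [ 0.4059 -0.1041  0.0396] 0.75
pointer_tip [ 0.4726 -0.3234 -0.003 ] 0.26
gauge_mark [ 0.4004 -0.0827  0.0464] 0.58
```

View pics/w2.png

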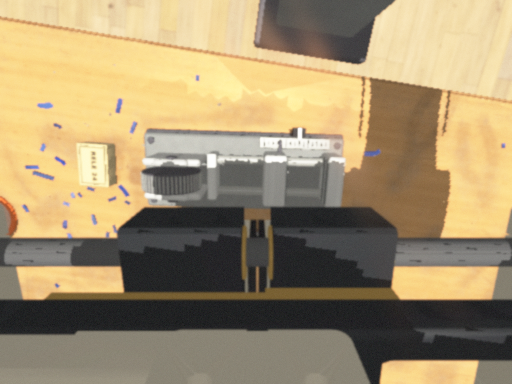

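The view shows the gauge clear at about (300,143), the wheel at (172,180), and the holder within about 1.5° of the tool axis. Next I'll go over the wheel, about 12 mm behind its top.

Request:
{"op": "play_rows", "data": {
  "plan": [
    [0, 0, 0, 0, 0, 1.6],
    [-0.03, -2.5, 0, 0, 0, 0],
    [-0.03, -2.5, 0, 0, 0, 0],
    [-0.03, -2.5, 0, 0, 0, 0],
    [-0.03, -2.5, 0, 0, 0, 0],
    [0, 0, 2.5, 0, 0, 0],
    [0, 0, 2.5, 0, 0, 0],
    [0, 0, 2.5, 0, 0, 0],
    [0, 0, 2.5, 0, 0, 0],
    [0, 0, 0.7, 0, 0, 0],
    [0, 0, 0, 0, 0, 0],
    [0, 0, 0, 0, 0, 0],
    [0, 0, 0, 0, 0, 0]
  ]
}}

```text
clock: 7.27
tool_pos: [0.4615, -0.2247, 0.1401]
orientation: [-179.9, 0.1, -173.2]
force: [1.4, 0.5, -0.0]
opening: 0.0005
gripper_force: 0.0
```

```bash
python3 - <<'E'
from h import *
o=get_obs(); print(o['clock'],o['tool_pos'],o['orientation'],o['force'])
s=save('wrist','w3'); print(s['position'],s['attitude'])
for t in ['wheel_top','jaw_carriage','pointer_tip','gauge_mark']:
    for r in spot_point('wrist',t)[:2]: print(t,np.round(r['position'],4),round(r['score'],2))
E
```

```text
7.2667 [ 0.46152398 -0.22468263  0.14011994] [-1.79948529e+02  1.19935388e-01 -1.73207468e+02] [ 1.35300563  0.46158167 -0.04800691]
[ 0.3965697  -0.2321972   0.27970905] [1.65769885e+02 7.77380487e-02 9.67380433e+01]
wheel_top [ 0.4575 -0.2091  0.105 ] 0.96
jaw_carriage [ 0.4427 -0.0958  0.0152] 0.89
pointer_tip [ 0.405  -0.1062  0.0414] 0.56
pointer_tip [ 0.4742 -0.3203 -0.0015] 0.4
gauge_mark [ 0.4014 -0.0821  0.0433] 0.78
```

View pics/w3.png

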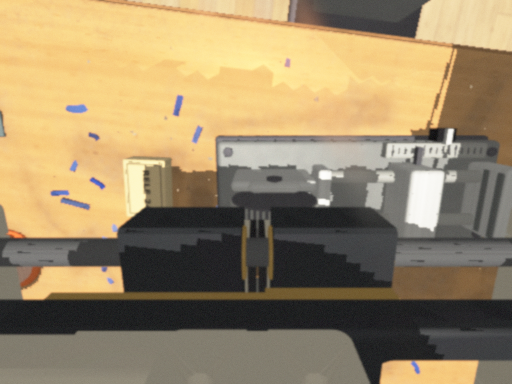

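The gauge and its mark are visible at about (447,138), and the finger at (258) sits about 10 mm behind the wheel axle. Next I press down in small steps.

Request:
{"op": "play_rows", "data": {
  "plan": [
    [0, 0, 0.7, 0, 0, 0],
    [0, 0, 0.7, 0, 0, 0],
    [0, 0, 0.2, 0, 0, 0],
    [0, 0, 0, 0, 0, 0],
    [0, 0, 0, 0, 0, 0]
  ]
}}

```text
clock: 7.93
tool_pos: [0.4605, -0.2245, 0.1224]
orientation: [-180.0, -0.0, -173.2]
force: [-1.1, 1.0, 3.6]
opening: 0.001
gripper_force: 1.1
```

Request:
{"op": "play_rows", "data": {
  "plan": [
    [0, 0, 0.1, 0, 0, 0],
    [0, 0, 0.1, 0, 0, 0],
    [0, 0, 0, 0, 0, 0],
    [0, 0, 0, 0, 0, 0]
  ]
}}

```text
clock: 8.27
tool_pos: [0.4605, -0.2245, 0.1207]
orientation: [-180.0, 0.0, -173.2]
force: [-0.5, 0.8, 3.1]
opening: 0.0004
gripper_force: 1.7
```

Request:
{"op": "play_rows", "data": {
  "plan": [
    [0, 0, 0.1, 0, 0, 0],
    [0, 0.3, 0, 0, 0, 0],
    [0, 0.3, 0, 0, 0, 0],
    [0, 0.3, 0, 0, 0, 0],
    [0, 0.3, 0, 0, 0, 0]
  ]
}}

```text
clock: 8.68
tool_pos: [0.4591, -0.2123, 0.1197]
orientation: [-180.0, 0.0, -173.2]
force: [-0.1, -1.3, 4.7]
opening: 0.0002
gripper_force: 2.2
```

Request:
{"op": "play_rows", "data": {
  "plan": [
    [0, 0.3, 0, 0, 0, 0],
    [0, 0.3, 0, 0, 0, 0],
    [0, 0.3, 0, 0, 0, 0],
    [0, 0.3, 0, 0, 0, 0],
    [0, 0, 0, 0, 0, 0]
  ]
}}

```text
clock: 9.1
tool_pos: [0.4576, -0.2001, 0.1196]
orientation: [180.0, 0.0, -173.2]
force: [1.3, 0.9, 3.6]
opening: 0.0004
gripper_force: 2.0
```

```bash
python3 - <<'E'
from h import *
o=get_obs(); print(o['clock'],o['tool_pos'],o['force'])
s=save('wrist','w4'); print(s['position'],s['attitude'])
for t in ['wheel_top','jaw_carriage','pointer_tip','gauge_mark']:
    for r in spot_point('wrist',t)[:1]: print(t,np.round(r['position'],4),round(r['score'],2))
a=cv2.imread('pics/w3.png')[110:200,350:510];b=cv2.imread('pics/w4.png')[90:200,340:510]
b=b[:110]; f=lambda i:cv2.resize(i,None,fx=4.5,fy=4.5,interpolation=cv2.INTER_CUBIC)[:, :720]
b=b[:, :160]; cv2.imwrite('pics/z1.png',cv2.resize(np.vstack([a,b]),(480,600),interpolation=cv2.INTER_CUBIC))
E
```

```text
9.1 [ 0.45756246 -0.20005672  0.11956204] [1.3176049 0.916748  3.6187429]
[ 0.39288153 -0.20767774  0.25929273] [1.65882529e+02 1.64431650e-02 9.67151469e+01]
jaw_carriage [ 0.444  -0.0925  0.0121] 0.82
pointer_tip [ 0.408  -0.0979  0.0411] 0.79
gauge_mark [ 0.4021 -0.0823  0.0411] 0.65
```

View pics/z1.png

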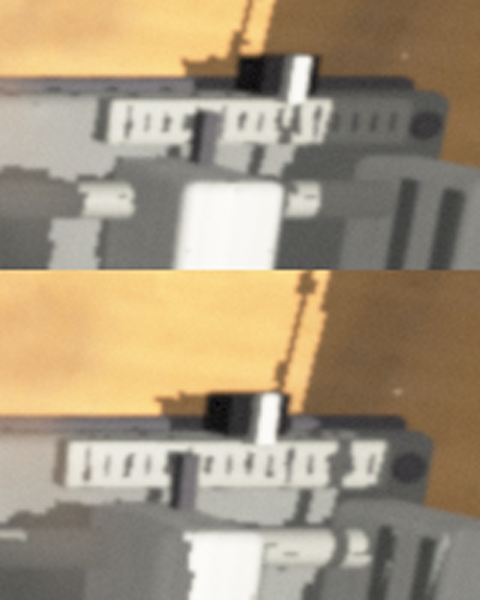

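The crops show the pointer tip and mark in both frames. Before the stroke the tip is at px (418,148) and the mark end at (447,143). After it they are at (401,152) and (428,148). I'll convert these to the gap along the holder.

```bash
cat >> h.py <<'E'
from scipy.spatial.transform import Rotation as Ro
def plane(pos,att,px,z=0.043,fx=302.02,cx=256.94,cy=191.71):
    R=Ro.from_euler('xyz',att,degrees=True).as_matrix()
    d=R@np.array([(px[0]-cx)/fx,(px[1]-cy)/fx,1]); pos=np.array(pos); return (pos+d*(z-pos[2])/d[2])[:2]
U=np.array([np.cos(np.radians(97)),np.sin(np.radians(97))])
def gap(pos,att,tip,mark):
    a,b=plane(pos,att,tip),plane(pos,att,mark); print(a,b,'gap',(b-a)@U*1000)
E
python3 - <<'E'
from h import *
gap([0.3965697,-0.2321972,0.27970905],[1.65769885e+02,7.77380487e-02,9.67380433e+01],(418.3,148),(446.7,143.3))
gap([0.39288153,-0.20767774,0.25929273],[1.65882529e+02,1.64431650e-02,9.67151469e+01],(401,151.7),(428,147.7))
E
```

```text
[ 0.40652123 -0.10471   ] [ 0.40038323 -0.08373005] gap 21.57160245285246
[ 0.40559327 -0.10259465] [ 0.40055952 -0.08415979] gap 18.910900563579194
```

Request:
{"op": "play_rows", "data": {
  "plan": [
    [0, 0, -1.0, 0, 0, 0],
    [0, -2.4, 0, 0, 0, 0],
    [0, 0, 0.6, 0, 0, 0],
    [0, 0, 0.5, 0, 0, 0],
    [0, 0, 0, 0, 0, 0],
    [0, 0.3, 0, 0, 0, 0],
    [0, 0.3, 0, 0, 0, 0],
    [0, 0.3, 0, 0, 0, 0],
    [0, 0.3, 0, 0, 0, 0]
  ]
}}

```text
clock: 10.1
tool_pos: [0.4592, -0.212, 0.119]
orientation: [-180.0, 0.0, -173.2]
force: [0.3, -1.3, 4.9]
opening: 0.0005
gripper_force: 2.5
```

Request:
{"op": "play_rows", "data": {
  "plan": [
    [0, 0.3, 0, 0, 0, 0],
    [0, 0.3, 0, 0, 0, 0],
    [0, 0.3, 0, 0, 0, 0],
    [0, 0.3, 0, 0, 0, 0],
    [0, 0, 0, 0, 0, 0]
  ]
}}

```text
clock: 10.52
tool_pos: [0.4575, -0.2, 0.1186]
orientation: [180.0, 0.0, -173.2]
force: [0.6, 1.0, 4.2]
opening: 0.0002
gripper_force: 2.3
```

```bash
python3 - <<'E'
from h import *
o=get_obs(); print(o['clock'],o['tool_pos'],o['force'])
s=save('wrist','w5'); print(s['position'].tolist(),s['attitude'].tolist())
b=cv2.imread('pics/w5.png')[110:190,340:500]
cv2.imwrite('pics/z2.png',cv2.resize(b,None,fx=5,fy=5,interpolation=cv2.INTER_CUBIC))
E
```

```text
10.5167 [ 0.45746367 -0.20001161  0.11857221] [0.56126365 0.97127621 4.16719085]
[0.39281706878599065, -0.2076353484983208, 0.25831573131776825] [165.88810971814192, 0.014399493848111266, 96.7178621310491]
```

View pics/z2.png

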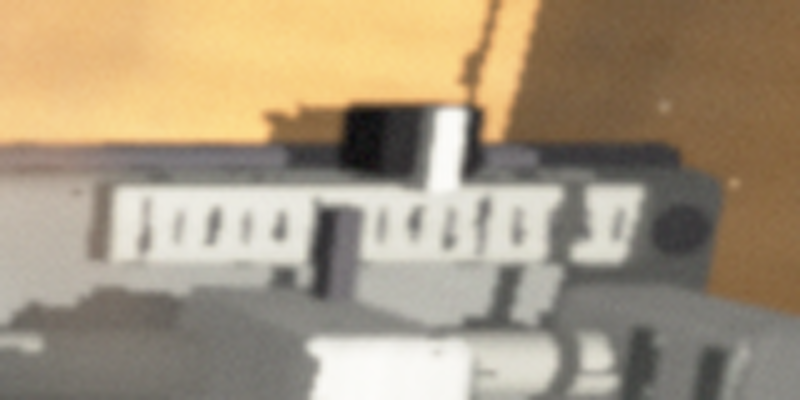

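The crop shows the pointer top centred at about (409.4,151.6) and the mark end at about (429.8,148). The gap is roughly 14–15 mm, so strokes at this depth work (about 4 mm each). I'll do two more identical strokes and check.

Request:
{"op": "play_rows", "data": {
  "plan": [
    [0, 0, -1.1, 0, 0, 0],
    [0, -2.4, 0, 0, 0, 0],
    [0, 0, 0.6, 0, 0, 0],
    [0, 0, 0.5, 0, 0, 0],
    [0, 0, 0, 0, 0, 0],
    [0, 0.3, 0, 0, 0, 0],
    [0, 0.3, 0, 0, 0, 0],
    [0, 0.3, 0, 0, 0, 0],
    [0, 0.3, 0, 0, 0, 0],
    [0, 0.3, 0, 0, 0, 0],
    [0, 0.3, 0, 0, 0, 0],
    [0, 0.3, 0, 0, 0, 0],
    [0, 0.3, 0, 0, 0, 0],
    [0, 0, 0, 0, 0, 0]
  ]
}}

```text
clock: 11.73
tool_pos: [0.4573, -0.2, 0.1186]
orientation: [180.0, -0.0, -173.2]
force: [-0.4, 0.4, 5.2]
opening: 0.0004
gripper_force: 2.3
```

Request:
{"op": "play_rows", "data": {
  "plan": [
    [0, 0, -1.1, 0, 0, 0],
    [0, -2.4, 0, 0, 0, 0],
    [0, 0, 0.6, 0, 0, 0],
    [0, 0, 0.5, 0, 0, 0],
    [0, 0, 0, 0, 0, 0],
    [0, 0.3, 0, 0, 0, 0],
    [0, 0.3, 0, 0, 0, 0],
    [0, 0.3, 0, 0, 0, 0],
    [0, 0.3, 0, 0, 0, 0],
    [0, 0.3, 0, 0, 0, 0],
    [0, 0.3, 0, 0, 0, 0],
    [0, 0.3, 0, 0, 0, 0],
    [0, 0.3, 0, 0, 0, 0],
    [0, 0, 0, 0, 0, 0]
  ]
}}

```text
clock: 12.9
tool_pos: [0.4574, -0.2, 0.1186]
orientation: [180.0, -0.0, -173.2]
force: [0.3, 1.0, 5.0]
opening: 0.0001
gripper_force: 2.3
```

```bash
python3 - <<'E'
from h import *
o=get_obs(); print(o['clock'],o['tool_pos'],o['force'])
s=save('wrist','w6'); print(s['position'].tolist(),s['attitude'].tolist())
gap([0.3928,-0.2076,0.2583],[165.888,0.0144,96.718],(409.4,151.6),(429.8,148))
b=cv2.imread('pics/w6.png')[110:190,340:500]
cv2.imwrite('pics/z3.png',cv2.resize(b,None,fx=5,fy=5,interpolation=cv2.INTER_CUBIC))
E
```

```text
12.9 [ 0.45741399 -0.19997505  0.11859016] [0.25763609 1.02096892 5.02273624]
[0.39276133437621813, -0.2075878976500262, 0.25834198380841805] [165.89590341928593, 0.01506149144130598, 96.72269988233788]
[ 0.40465847 -0.09707681] [ 0.4004728  -0.08332082] gap 14.1635653815407
```

View pics/z3.png

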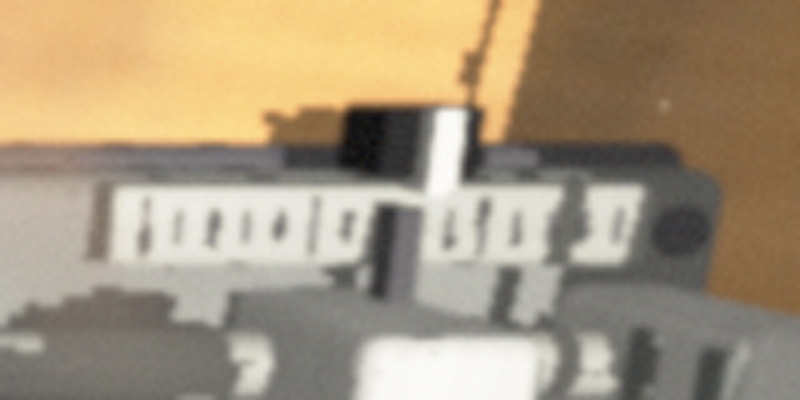

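The pointer is now at about (421,152) and the mark at (429.7,148), a gap of about 5.9 mm at 4 mm per 24 mm stroke. One full stroke plus an 11 mm one, then lift and check.

Request:
{"op": "play_rows", "data": {
  "plan": [
    [0, 0, -1.1, 0, 0, 0],
    [0, -2.4, 0, 0, 0, 0],
    [0, 0, 0.6, 0, 0, 0],
    [0, 0, 0.5, 0, 0, 0],
    [0, 0, 0, 0, 0, 0],
    [0, 0.3, 0, 0, 0, 0],
    [0, 0.3, 0, 0, 0, 0],
    [0, 0.3, 0, 0, 0, 0],
    [0, 0.3, 0, 0, 0, 0],
    [0, 0.3, 0, 0, 0, 0],
    [0, 0.3, 0, 0, 0, 0],
    [0, 0.3, 0, 0, 0, 0],
    [0, 0.3, 0, 0, 0, 0],
    [0, 0, 0, 0, 0, 0]
  ]
}}

```text
clock: 14.12
tool_pos: [0.4574, -0.2, 0.1186]
orientation: [180.0, -0.0, -173.2]
force: [-0.1, 0.5, 4.2]
opening: 0.0002
gripper_force: 2.3
```

Request:
{"op": "play_rows", "data": {
  "plan": [
    [0, 0, -1.1, 0, 0, 0],
    [0, -1.8, 0, 0, 0, 0],
    [0, 0, 0.6, 0, 0, 0],
    [0, 0, 0.5, 0, 0, 0],
    [0, 0, 0, 0, 0, 0],
    [0, 0.3, 0, 0, 0, 0],
    [0, 0.3, 0, 0, 0, 0],
    [0, 0.3, 0, 0, 0, 0],
    [0, 0.2, 0, 0, 0, 0],
    [0, 0, 0, 0, 0, 0],
    [0, 0, 0, 0, 0, 0],
    [0, 0, -1.1, 0, 0, 0],
    [0, 0.7, 0, 0, 0, 0],
    [0, 0, 0, 0, 0, 0],
    [0, 0, 0, 0, 0, 0]
  ]
}}

```text
clock: 15.37
tool_pos: [0.4568, -0.1999, 0.1289]
orientation: [180.0, -0.1, -173.2]
force: [0.2, 0.2, -0.3]
opening: 0.0004
gripper_force: 0.0
```

```bash
python3 - <<'E'
from h import *
o=get_obs(); print(o['clock'],o['tool_pos'],o['force'])
s=save('wrist','w7'); print(s['position'].tolist(),s['attitude'].tolist())
for t in ['board_holder','pointer_tip','gauge_mark','relay_box','valve_box','battery_9v']:
    for r in spot_point('wrist',t)[:1]: print(t,np.round(r['position'],4),round(r['score'],2))
b=cv2.imread('pics/w7.png')[110:190,340:500]
cv2.imwrite('pics/z4.png',cv2.resize(b,None,fx=5,fy=5,interpolation=cv2.INTER_CUBIC))
E
```

```text
15.3667 [ 0.45679399 -0.19991001  0.12886535] [ 0.15125968  0.15308669 -0.34338261]
[0.3923307049399762, -0.20756164430364565, 0.2686856736369417] [165.95699955775905, -0.009069589202037051, 96.72087109014893]
board_holder [ 0.4578 -0.2114  0.0008] 0.76
pointer_tip [ 0.4022 -0.0821  0.0448] 0.97
gauge_mark [ 0.3987 -0.0799  0.0471] 0.62
relay_box [ 0.4727 -0.3226 -0.001 ] 0.81
```

View pics/z4.png

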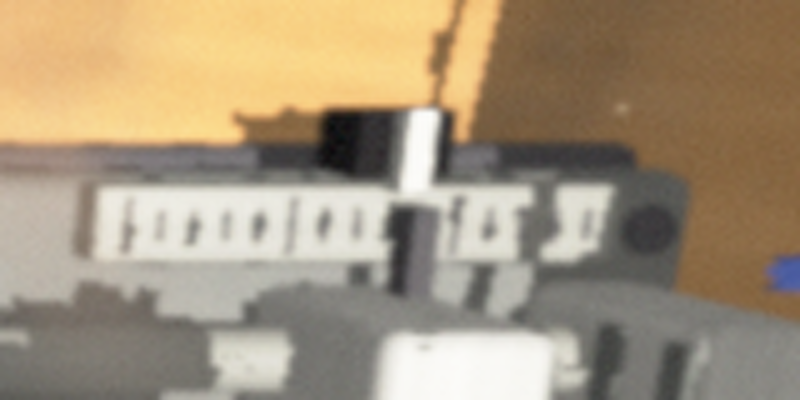

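The pointer (about 424,152) and the mark (about 424,148) look lined up to within about 0.6 mm. I'll take the hand away and check from straight above, where the side faces don't show.

Request:
{"op": "play_rows", "data": {
  "plan": [
    [0, 0, -2.0, 0, 0, 0],
    [0, 0, -2.0, 0, 0, 0],
    [0, 0, -2.0, 0, 0, 0],
    [0, 3.0, 0, 0, 0, 0],
    [0, 3.0, 0, 0, 0, 0],
    [0, 3.0, 0, 0, 0, 0],
    [0, 3.0, 0, 0, 0, 0],
    [0, 0, 0, 0, 0, 0],
    [0, 0, 0, 0, 0, 0],
    [0, 0, 0, 0, 0, 0]
  ]
}}

```text
clock: 16.55
tool_pos: [0.4436, -0.0814, 0.1897]
orientation: [-180.0, 0.0, -173.2]
force: [0.2, 0.1, -0.2]
opening: 0.0007
gripper_force: 0.0
```

```bash
python3 - <<'E'
from h import *
o=get_obs(); print(o['clock'],o['tool_pos'],o['force'])
s=save('wrist','w8'); print(s['position'].tolist(),s['attitude'].tolist())
for t in ['board_holder','wheel_top','pointer_tip','gauge_mark']:
    for r in spot_point('wrist',t)[:1]: print(t,np.round(r['position'],4),round(r['score'],2))
b=cv2.imread('pics/w8.png')[110:190,200:300]
cv2.imwrite('pics/z5.png',cv2.resize(b,None,fx=7,fy=7,interpolation=cv2.INTER_CUBIC))
E
```

```text
16.55 [ 0.4436019  -0.08141398  0.18965885] [ 0.24383906  0.06430572 -0.22759795]
[0.37890614706073245, -0.08903647699945938, 0.3293648240522423] [165.8799504019606, 0.03047404102126978, 96.74994686830276]
board_holder [ 0.4625 -0.2147  0.002 ] 0.79
wheel_top [ 0.4578 -0.2112  0.1057] 0.75
pointer_tip [ 0.4048 -0.0798  0.0444] 0.94
gauge_mark [ 0.4005 -0.0796  0.0467] 0.75
```

View pics/z5.png

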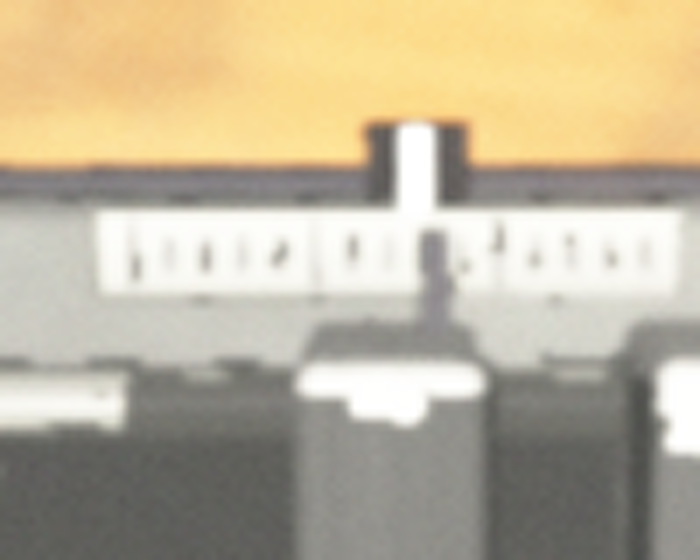

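From straight above, the pointer is at zoom x≈434 and the mark at ≈416 (tab 365–468), so the pointer is about 2 mm too far. The earlier side view was biased by the height difference. I'll put numbers on it.

```bash
python3 - <<'E'
from h import *
g=cv2.cvtColor(cv2.imread('pics/w8.png'),cv2.COLOR_BGR2GRAY).astype(int)
for r in list(range(126,156,2)): print(r,g[r,248:274])
# edges of the rail bottom and plate front for the holder's direction
for c in range(216,296,16): print(c, np.abs(np.diff(g[128:156,c])).argsort()[-3:]+128, g[148:156,c])
P=([0.37890614706,-0.08903647700,0.32936482405],[165.87995,0.030474,96.74995])
for z in (.043,.046): print(plane(*P,(262,145),z),plane(*P,(259.4,139),z))
gap(*P,(262,145),(259.4,139))
E
```

```text
126 [221 223 221 219 215 211 208 210 208 210 212 215 212 210 208 207 207 208
 212 215 218 220 220 216 219 219]
128 [222 223 218 192 144 111 109 108 156 236 252 253 252 230 153 109 105 116
 147 196 219 222 221 220 220 220]
130 [225 224 222 203 155 112  97 103 169 250 255 255 255 246 161 105  98 108
 143 196 220 223 223 223 222 222]
132 [220 220 218 202 160 111  97 102 167 249 255 255 255 245 159 102  97 105
 134 189 211 217 216 217 215 215]
134 [129 133 129 128 114 101  97  96 160 249 255 255 255 245 162 104  99 101
 100 121 131 133 134 133 132 130]
136 [130 130 133 123 111  98  94 100 169 249 255 255 255 246 165 106  95  97
 108 123 133 138 138 137 136 138]
138 [132 135 135 134 116 108 115 127 181 250 255 255 255 246 166 112 102 109
 118 134 138 139 141 141 142 142]
140 [238 237 237 237 237 237 236 238 244 253 254 254 254 249 239 236 237 238
 238 238 237 236 233 233 236 238]
142 [253 251 250 252 253 253 252 252 252 253 252 247 230 219 223 230 246 251
 252 253 253 251 234 212 241 252]
144 [250 229 196 234 250 252 248 242 247 251 250 225 162 144 149 179 228 240
 247 251 252 248 222 186
[... 304 characters left out ...]
 217
 238 243 244 243 235 230 239 244]
152 [207 207 205 205 206 206 206 206 207 207 202 183 158 145 140 149 174 203
 217 221 220 220 218 218 221 220]
154 [201 202 200 199 197 201 201 204 201 205 199 179 160 145 146 152 180 205
 210 209 212 215 213 214 211 213]
216 [133 132 139] [250 248 246 235 206 198 201 202]
232 [133 132 139] [249 249 246 234 206 196 200 203]
248 [132 133 139] [248 248 246 231 207 200 201 189]
264 [148 138 139] [209 183 162 161 174 180 180 173]
280 [132 138 139] [246 247 245 237 212 204 212 213]
[ 0.40488752 -0.08131966] [ 0.39963762 -0.08441606]
[ 0.40461533 -0.0814005 ] [ 0.39942043 -0.08446447]
[ 0.40488752 -0.08131966] [ 0.39963762 -0.08441606] gap -2.4335249221016686
```

The pointer centre is at column 261.4 and the mark centre at 259.0, so it overshot by about 2.2 mm. I'll roll back 13 mm of rim and look again the same way.

Request:
{"op": "play_rows", "data": {
  "plan": [
    [0, -3.1, 0, 0, 0, 0],
    [0, -3.1, 0, 0, 0, 0],
    [0, -3.1, 0, 0, 0, 0],
    [0, -3.1, 0, 0, 0, 0],
    [0, 0, 0, 0, 0, 0],
    [0, 0, 2.0, 0, 0, 0],
    [0, 0, 2.0, 0, 0, 0],
    [0, 0, 2.0, 0, 0, 0],
    [0, 0, 0, 0, 0, 0],
    [0, 0, 0.6, 0, 0, 0],
    [0, 0, 0.5, 0, 0, 0],
    [0, 0, 0, 0, 0, 0],
    [0, 0, 0, 0, 0, 0]
  ]
}}

```text
clock: 17.88
tool_pos: [0.4584, -0.2049, 0.1194]
orientation: [-180.0, 0.0, -173.2]
force: [-2.2, -1.4, 4.9]
opening: 0.0005
gripper_force: 2.1
```

Request:
{"op": "play_rows", "data": {
  "plan": [
    [0, -0.3, 0, 0, 0, 0],
    [0, -0.3, 0, 0, 0, 0],
    [0, -0.3, 0, 0, 0, 0],
    [0, -0.3, 0, 0, 0, 0],
    [0, -0.1, 0, 0, 0, 0],
    [0, 0, 0, 0, 0, 0],
    [0, 0, 0, 0, 0, 0],
    [0, 0, -1.1, 0, 0, 0],
    [0, 0, -2.0, 0, 0, 0],
    [0, 0, -2.0, 0, 0, 0],
    [0, 0, -2.0, 0, 0, 0],
    [0, 3.4, 0, 0, 0, 0],
    [0, 3.4, 0, 0, 0, 0],
    [0, 3.4, 0, 0, 0, 0],
    [0, 3.5, 0, 0, 0, 0],
    [0, 0, 0, 0, 0, 0],
    [0, 0, 0, 0, 0, 0],
    [0, 0, 0, 0, 0, 0]
  ]
}}

```text
clock: 19.38
tool_pos: [0.4436, -0.0813, 0.1894]
orientation: [180.0, 0.0, -173.2]
force: [-0.2, -0.2, 0.7]
opening: 0.0006
gripper_force: 0.0
```

```bash
python3 - <<'E'
from h import *
o=get_obs(); print(o['clock'],o['tool_pos'],o['force'])
s=save('wrist','w9')
g=cv2.cvtColor(s['frame'],cv2.COLOR_RGB2GRAY).astype(int)
for r in list(range(128,158,2)): print(r,g[r,246:274])
for c,L in (('top',['board_holder','relay_box','valve_box']),('scene',['board_holder','relay_box','valve_box','battery_9v'])):
    snapshot(c)
    for t in L:
        for r in spot_point(c,t)[:1]: print(t,np.round(r['position'],4),round(r['score'],2))
E
```

```text
19.3833 [ 0.44361985 -0.081303    0.18943336] [-0.23142149 -0.22877096  0.67434335]
128 [224 223 222 222 219 193 143 113 103 106 156 235 252 254 252 230 149 105
 107 120 159 202 220 221 221 222 220 219]
130 [225 225 226 226 221 194 142 105  98 102 165 249 255 255 255 246 161 102
 102 113 156 203 220 222 224 221 222 222]
132 [221 220 219 221 216 189 143 108  98 100 162 248 255 255 255 245 160 103
 100 112 149 195 212 217 216 217 217 215]
134 [129 129 132 132 130 119 106  97  96  98 157 248 255 255 255 245 158 100
  96 100 114 126 132 133 132 131 129 131]
136 [133 135 136 137 131 121 108 100  94 101 165 248 255 255 255 244 156 101
  93  96 111 125 136 138 138 133 138 135]
138 [134 136 135 136 139 129 122 110 120 126 180 249 255 255 255 244 160 111
 108 112 123 133 138 140 141 140 138 140]
140 [238 239 239 240 239 240 239 238 240 240 244 253 254 254 254 249 241 240
 242 242 241 240 242 240 235 237 239 241]
142 [251 252 253 251 250 252 252 253 253 252 251 240 217 208 210 234 248 253
 253 252 252 253 253 251 234 214 242 251]
144 [251 252 250 230 202 235 250 251 245 237 239 219 162 144 154
[... 336 characters left out ...]
6 242 216 162 145 147 170 224 242
 245 244 244 245 245 242 236 234 242 246]
152 [202 216 218 217 218 218 222 222 223 223 218 186 149 142 140 141 161 188
 211 222 225 225 225 226 225 225 225 225]
154 [202 204 202 204 203 200 199 203 205 205 197 171 145 144 139 142 171 198
 207 211 210 211 211 214 216 216 218 213]
156 [159 156 157 158 157 157 150 149 155 159 153 144 135 141 139 134 148 168
 183 200 208 212 213 214 212 212 213 213]
relay_box [ 0.4693 -0.3192  0.0027] 0.86
valve_box [ 0.5755 -0.2199  0.0047] 0.83
board_holder [ 0.4591 -0.214  -0.0061] 0.57
relay_box [ 4.699e-01 -3.204e-01 -3.000e-04] 0.61
valve_box [ 5.755e-01 -2.209e-01 -5.000e-04] 0.58
battery_9v [ 0.5488 -0.1283 -0.0017] 0.54
```

The pointer centre is now at column 259.3 and the mark at 259.0, about 0.3 mm apart. I'll raise the hand clear and hand the job in.

Request:
{"op": "play_rows", "data": {
  "plan": [
    [0, 0, -2.5, 0, 0, 0],
    [0, 0, -2.5, 0, 0, 0],
    [0, 0, -2.5, 0, 0, 0],
    [0, 0, 0, 0, 0, 0],
    [0, 0, 0, 0, 0, 0],
    [0, 0, 0, 0, 0, 0]
  ]
}}

```text
clock: 20.38
tool_pos: [0.4431, -0.0815, 0.2641]
orientation: [180.0, -0.0, -173.3]
force: [0.2, -0.4, -0.9]
opening: 0.0004
gripper_force: 0.0
```

```bash
python3 -c "
from plant import *
print(get_obs()['force']); print(close_job())"
```

```text
[ 0.18809356 -0.41466265 -0.92089247]
the job is handed in; nothing more can be done
None
```

I rolled the wheel until the pointer was about 0.3 mm from the gauge mark, measured in the last overhead picture; the hand is clear and the job was handed in at about 20 s, with no verdict returned.

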